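Torque the bench torch's clamp bolt to the click

TASK

Tighten the clamp bolt of the brass bench torch with the blue-handled click wrench that already sits on it: turn the handle clockwise (seen from above) until the bolt comes up tight and the wrench clearly breaks over at its hinge, by some 10 to 20 degrees, and no further. Then let the handle spring straight again and let go, leaving the bolt tight. Leave the orange-handled wrench on the rod rest alone.

Things in the scene. Friction and masses are not known exactly. Their poses are not given: they have to be found in the camera images.
- torch_grip (a point): Centre of the blue grip (cylinder 26 mm thick, 100 mm long, level, 105 mm above the table, 80 mm of air below) of the click wrench on the fixed torch stand (inclined brass burner, red and green valve knobs). x points along the handle away from the bolt, z up. With the wrench straight, the upright bolt axis lies 165 mm and the upright break-over hinge 135 mm from here along -x.
- torch_bolt (a joint): Angle of the torch's clamp bolt with the wrench head about the upright bolt axis, rad; grows clockwise seen from above (tightening). Starts loose at 0 to 0.3, turns with light friction (2 N at the grip), comes up tight at a stop at 0.65 and stays where it is left. The wrench cannot come off.
- torch_wrench (a joint): Break-over angle of the blue wrench at its hinge, rad: 0 straight, grows as the handle goes on clockwise past the head. A preloaded spring keeps it at 0 until about 11 N pushes across the grip, so only once the bolt is tight; it then gives way at 11 to 15 N and springs back to 0 when let go. 0.15 is a clear click, above 0.42 is too far; end stop at 0.5.
- rest_grip (a point): Centre of the orange grip of the other, otherwise identical wrench, which sits on the stand of the rod rest (a toothed steel bar holding coloured glass rods). Same axes. To be left alone.

How it is judged:
By the outcome, as a careful person would: the job done as asked, in the order asked, and still so for the second after the job is handed in, with the robot touching nothing.
It also fails if it takes over 40 s, if anything falls off the work surface, if the arm or the gripper's body presses on something with over 40 N, if the wrist force passes 120 N, or if a joint passes its speed limit or range.

ROBOT

A 6-joint arm with a two-finger parallel gripper is mounted at the origin on the work surface. World frame = base frame: x ahead of the robot, y to its left, z up, the work surface at z = 0. Lengths are in m, angles in rad, forces in N, time in s.
With the tool pointing down it reaches from about 0.375 to 0.925 m from the base axis. Payload 5.7 kg.
Tool frame: the origin (TCP) lies midway between the tips of the shut fingers; the grasp point (between the pads) lies behind it (ctrl.grip_depth is the z of the grasp point in the tool frame, in m); z points along the fingers, y is the line along which they close (so a half turn about z gives the same grasp; the last joint's range is limited). The gripper opens to 85 mm and grips with 20 to 120 N. Pads are 22 mm wide; open, the fingers measure 114 mm over their backs; the gripper's body (76 mm by 85 mm) begins 54 mm behind the grasp point. The pads swing forward as they close: fully open they stand 13 mm farther back than shut.
Start: joints at [1.07, 0.359, 1.51, -0, 1.272, -0.115], TCP at [0.226, 0.556, 0.231] pointing down, gripper open.
Joint ranges: [-2.97, 2.97], [-1.01, 2.36], [0.21, 2.38], [-0.96, 4.11], [0.2, 2.71], [-2.98, 2.98]. Speed limits (rad/s): [2.39, 2.39, 3.14, 3.14, 3.14, 3.14].

INTERFACE

Orientations are given as a rotation vector (axis times angle).
In Python, from cell import ctrl gives the robot as it stands. The module is installed in compiled form; this text tells all that it offers.
- The arm moves only by the tool send_rows, never from a script. Its argument "plan" is a list of rows, each a list of 7 numbers: the shift along the tool's x, y, z as a fraction of full scale, then the turn, a rotation vector about the tool's x, y, z as a fraction of full scale, then the gripper's target within -1 to 1 (fully open at 1, half-way at 0, shut at -1). A call has 1 to 12 rows; each row shifts and turns the commanded pose from where the row before left it, along the tool's axes as they then stand; what a row does not reach is not made up. Full scale, the value 1, is 500 mm for a shift and 8 degrees for a turn. A row lasts 1/8 s, in which the tool goes at most 62.5 mm and 10.7 degrees, less where a joint would pass 70% of its speed; a pose out of reach is approached as far as the arm can. A call with a number of a shift or a turn outside -1 to 1 is refused whole. A call with a gripper value outside its range is refused whole. The fingers move at their own pace and stop on an object; the grip force is fixed at half the most. Time passes only in rows, so rows that do not move let the fingers close. It gives the time, the measured TCP pose, the force, the opening and the grip force at its end, in the units of the state.
- ctrl.state(): the state, without advancing time (a new reading comes with each control period).
- ctrl.read_camera(name): name is "side" or "top"; returns (picture, depth): 420x560x3 uint8, red, green, blue; 420x560 float32, m along the optical axis (not along the pixel's ray), 0 where there is no reading.
- ctrl.camera_params(name): a dict with "mtx" (3x3 intrinsics, pixels), "R" (3x3) and "t" (3): a world point X has camera coordinates R X + t. Camera axes: x right, y down, z forward; pixel columns grow to the right and rows downward; lengths in m; the calibration is good to about 2 mm. A picture is of the moment at which its call begins. camera_params takes no time and is no camera call.
- ctrl.job_done(): hands the job in; it is judged then, once.
The state is a dict: "clock": time; "joint_positions": joint angles; "qvel": joint speeds; "effort": joint torques, N m; "position": TCP position; "orientation": TCP orientation; "contact_force": force on the tool from outside, world axes, zero at the start; "torque": the same for the moment, N m; "width": finger opening in m; "grip_force": force on a finger pad.
Only numpy, scipy, OpenCV 4.12 (cv2) and the standard library are available. Lean on these libraries where they do the work, as an engineer would, in place of code of your own. Each camera call takes 0.05 s, during which the arm holds its last target. There are 200 camera calls.

## Working session

There is one attempt and no reset: what is moved stays moved. The work goes in short steps, Python scripts to look and compute and a tool call to move; the robot and the scene stay as the last step left them, time stands still between calls to the robot, and variables do not carry over. Pictures are saved under pics/ and viewed, at most 10 in all, crops included, and the job is handed in when it is done.

Besides the shell and the picture viewer there is one more tool, called after ">>>" as name([rows], argument=value, ...), one row to a line, values as JSON. send_rows: Moves the arm, as the interface text tells. Shift numbers are shares of 500 mm and turn numbers shares of 8 degrees, none past 1 either way. Its arguments: {"type":"object","properties":{"plan":{"type":"array","items":{"type":"array","items":{"type":"number","minimum":-1,"maximum":1}}}},"required":["plan"]}

```bash
mkdir -p pics
cat > h.py <<'E'
import numpy as np, cv2
from cell import ctrl
from scipy.spatial.transform import Rotation as Ro
def pts(name,mask,depth):
    p=ctrl.camera_params(name);v,u=np.nonzero(mask&(depth>0));d=depth[v,u]
    K=np.array(p["mtx"]);c=np.stack([(u-K[0,2])/K[0,0]*d,(v-K[1,2])/K[1,1]*d,d],1)
    return (c-np.array(p["t"]))@np.array(p["R"]),u,v
E
python3 - <<'E'
from h import *
print(ctrl.state(),ctrl.grip_depth)
ims=[]
for n in("top","side"):
    im,d=ctrl.read_camera(n);cv2.imwrite(f"pics/{n}1.png",im[:,:,::-1])
    h=cv2.cvtColor(im,cv2.COLOR_RGB2HSV)
    for nm,lo,hi in(("blue",100,130),("orange",6,18)):
        m=(h[...,0]>=lo)&(h[...,0]<=hi)&(h[...,1]>130)&(h[...,2]>60)
        P,u,v=pts(n,m,d)
        k=(P[:,2]>.08)&(P[:,2]<.13)
        if k.sum()>5:
            Q=P[k];c=np.median(Q,0);w,V=np.linalg.eigh(np.cov(Q[:,:2].T))
            print(n,nm,k.sum(),c,Q.min(0),Q.max(0),V[:,1],np.median(u[k]),np.median(v[k]))
E
```

```text
{'clock': 0.0, 'joint_positions': array([ 1.06989980e+00,  3.59505188e-01,  1.51147317e+00, -5.63413450e-07,
        1.27253850e+00, -1.15127918e-01]), 'qvel': array([ 9.20714108e-05,  3.14416611e-04, -1.35996432e-03,  2.38155119e-03,
       -1.71343115e-03,  1.19623759e-03]), 'effort': array([-1.45097265e-04, -5.27630925e+01, -2.78607363e+01, -3.26299305e-04,
        1.32483462e-02,  1.51089620e-05]), 'position': array([0.22543864, 0.55526262, 0.23043801]), 'orientation': array([-6.02101247e-01, -3.08275988e+00,  2.88000695e-03]), 'contact_force': array([-0.44816583,  0.20480363, -0.32764507]), 'torque': array([0.01217339, 0.02228225, 0.02999195]), 'grip_force': 0.0, 'width': 0.08525716601858509} -0.0187
top blue 537 [0.48914897 0.13305425 0.11752298] [ 0.4389601  -0.22689042  0.09456927] [0.64804461 0.15754012 0.12401034] [-0.97080644 -0.23986425] 180.0 251.0
top orange 525 [ 0.47365492 -0.22457899  0.11218559] [ 0.39262806 -0.25616043  0.08003154] [0.76940387 0.20713542 0.12391192] [-0.96637647 -0.25713131] 348.0 262.0
side blue 1038 [0.48757979 0.13981624 0.11629871] [0.43698578 0.11375487 0.09814829] [0.53636124 0.16116475 0.12223404] [-0.95383717 -0.30032423] 317.0 313.0
side orange 661 [ 0.66978253 -0.20701895  0.10444241] [ 0.39103767 -0.25089407  0.08010076] [0.77242162 0.20648832 0.1296608 ] [0.53356269 0.84576052] 239.0 176.0
```

View pics/top1.png

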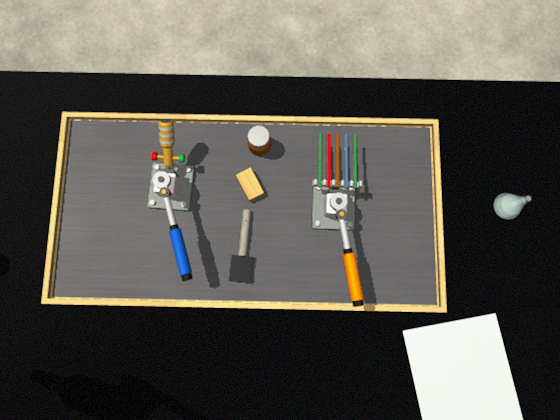

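View pics/side1.png

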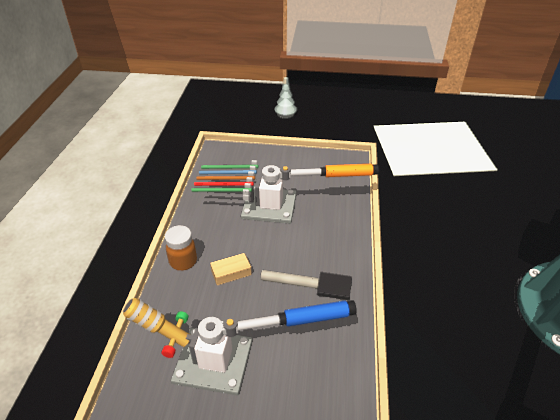

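The top view shows the blue grip at about (180,251), its bolt at (162,181) and its hinge at (164,191). The orange wrench is at (350,275). Seen from above, clockwise swings the blue handle to image left (+y), and that side is clear. I'll push it there with shut fingers placed on its -y side.

```bash
cat >> h.py <<'E'
def grip(n):
    im,d=ctrl.read_camera(n);h=cv2.cvtColor(im,cv2.COLOR_RGB2HSV)
    m=((h[...,0]>=100)&(h[...,0]<=130)&(h[...,1]>130)&(h[...,2]>50)).astype(np.uint8)
    P,u,v=pts(n,m>0,d)
    Q=P[(P[:,2]>.09)&(P[:,2]<.13)&(P[:,1]>.05)&(P[:,0]<.6)]
    # long axis from fit; centre from projected outline with plane z=.105
    p=ctrl.camera_params(n);C=-np.array(p["R"]).T@p["t"]
    R=Q-C; G=C+R*((.105-C[2])/R[:,2])[:,None]
    (c,s,a)=cv2.minAreaRect(G[:,:2].astype(np.float32))
    b=cv2.boxPoints((c,s,a));e=[b[1]-b[0],b[2]-b[1]];e=max(e,key=np.linalg.norm);e=e/np.linalg.norm(e);e=e*(-np.sign(e[0]))
    return np.array(c),s,e,np.degrees(np.arctan2(e[1],e[0])),im,d
E
python3 - <<'E'
from h import *
for n in("top","side"):
    c,s,e,a,im,d=grip(n);print(n,c,s,e,a%360,"bolt",c-.165*e,"hinge",c-.135*e)
    if n=="top":
        m=np.zeros(d.shape,bool);m[170:194,150:176]=1
        P,u,v=pts(n,m,d);k=P[:,2]>.11;print("nut",P[k].min(0),P[k].max(0),np.median(P[k],0))
s=ctrl.state();T=Ro.from_rotvec(s["orientation"]).as_matrix();print(T.round(3))
E
```

```text
top [0.49014366 0.13537595] (0.102927066385746, 0.0243676770478487) [-0.9543166  -0.29879734] 197.38539 bolt [0.64760591 0.18467751] hinge [0.6189764  0.17571359]
nut [0.61297461 0.16307294 0.11014949] [0.66304227 0.20183067 0.12501421] [0.64104592 0.18032041 0.11541039]
side [0.48650771 0.1326063 ] (0.10430719703435898, 0.030210603028535843) [-0.95343065 -0.3016123 ] 197.55447 bolt [0.64382377 0.18237233] hinge [0.61522086 0.17332396]
[[-0.927  0.376 -0.001]
 [ 0.376  0.927 -0.001]
 [ 0.    -0.001 -1.   ]]
```

>>> send_rows([
  [0,0,0,0,0,-0.82,-1],
  [0,0,0,0,0,-0.82,-1],
  [0,0,0,0,0,-0.82,-1],
  [0,0,0,0,0,-0.82,-1],
  [0,0,0,0,0,-0.82,-1],
  [0,0,0,0,0,-0.82,-1],
  [0,0,0,0,0,0,-1],
])

```text
clock: 1.08
position: [0.2257, 0.5557, 0.231]
orientation: [0.47, -3.106, 0.001]
contact_force: [0.4, -0.5, -0.6]
width: -0.0002
grip_force: 0.0
```

```bash
cat >> h.py <<'E'
def rel(x,y,z):
    s=ctrl.state();T=Ro.from_rotvec(s["orientation"]).as_matrix()
    print("pos",s["position"].round(4),"yaw",np.degrees(np.arctan2(T[1,0],T[0,0]))%360,"F",s["contact_force"].round(2),"w",s["width"],"t",s["clock"],"q",s["joint_positions"].round(2))
    print("tool shift/0.5:",(T.T@(np.array([x,y,z])-s["position"])/.5).round(3), "z",T[:,2].round(3))
E
python3 -c "
from h import *
rel(.503,.086,.231)"
```

```text
pos [0.2257 0.5557 0.231 ] yaw 197.19697882616904 F [ 0.38 -0.53 -0.58] w -0.0001537775823544634 t 1.075 q [ 1.07  0.36  1.51 -0.    1.27 -0.8 ]
tool shift/0.5: [-0.252 -1.061  0.   ] z [-0.    -0.001 -1.   ]
```

>>> send_rows([
  [-0.021,-0.088,0,0,0,0,-1],
  [-0.021,-0.088,0,0,0,0,-1],
  [-0.021,-0.088,0,0,0,0,-1],
  [-0.021,-0.088,0,0,0,0,-1],
  [-0.021,-0.088,0,0,0,0,-1],
  [-0.021,-0.088,0,0,0,0,-1],
  [-0.021,-0.088,0,0,0,0,-1],
  [-0.021,-0.088,0,0,0,0,-1],
  [-0.021,-0.088,0,0,0,0,-1],
  [-0.021,-0.088,0,0,0,0,-1],
  [-0.021,-0.088,0,0,0,0,-1],
  [-0.021,-0.088,0,0,0,0,-1],
])

```text
clock: 2.58
position: [0.5034, 0.0876, 0.2314]
orientation: [-0.467, 3.107, 0.0]
contact_force: [1.1, 0.6, 1.1]
width: -0.0003
grip_force: 0.0
```

>>> send_rows([
  [0,0,0.05,0,0,0,-1],
  [0,0,0.05,0,0,0,-1],
  [0,0,0.05,0,0,0,-1],
  [0,0,0.05,0,0,0,-1],
  [0,0,0.05,0,0,0,-1],
  [0,0,0.05,0,0,0,-1],
  [0,0,0,0,0,0,-1],
])

```text
clock: 3.45
position: [0.5011, 0.0889, 0.0799]
orientation: [0.467, -3.102, -0.001]
contact_force: [-0.3, -0.2, -0.1]
width: -0.0002
grip_force: 0.0
```

```bash
python3 -c "
from h import *
im,d=ctrl.read_camera('side');cv2.imwrite('pics/s2.png',im[150:,150:,::-1])
rel(.488,.134,.078)"
```

```text
pos [0.5021 0.089  0.0809] yaw 197.16308262069396 F [0.87 0.31 0.97] w -0.00015758110769778787 t 3.5 q [ 0.04  0.43  1.86 -0.    0.86 -1.83]
tool shift/0.5: [0.    0.094 0.006] z [-0.002 -0.    -1.   ]
```

View pics/s2.png

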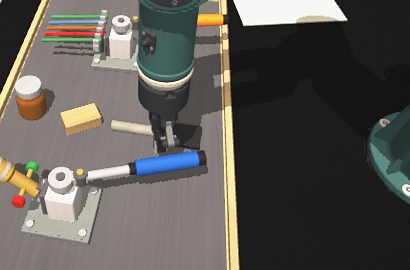

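The shut fingers hang beside the handle on its -y side, at crop (165,140), with clear space between. Next I'll close the gap and swing along the arc.

>>> send_rows([
  [0,0.016,0,0,0,0,-1],
  [0,0.016,0,0,0,0,-1],
  [0,0.008,0,0,0,0,-1],
  [0.003,0.017,0,0,0,0.375,-1],
  [0.003,0.017,0,0,0,0.375,-1],
  [0.003,0.017,0,0,0,0.375,-1],
  [0.003,0.017,0,0,0,0.375,-1],
])

```text
clock: 4.38
position: [0.4845, 0.1402, 0.0819]
orientation: [-0.142, 3.136, -0.001]
contact_force: [1.3, -1.5, -0.1]
width: -0.0002
grip_force: 1.0
```

```bash
cat >> h.py <<'E'
def look(f=None):
    rel(.488,.134,.078)
    for n in("top","side"):
        try:
            c,s,e,a,im,d=grip(n);v=c-np.array([.646,.1835]);print(n,c,s,a%360,"dir from bolt",np.degrees(np.arctan2(v[1],v[0]))%360,np.linalg.norm(v))
            if f: cv2.imwrite(f"pics/{f}_{n}.png",im[...,::-1])
        except Exception as x: print(n,x)
E
python3 -c "
from h import *
look('a')"
```

```text
pos [0.4845 0.1402 0.0819] yaw 185.1750195405355 F [ 1.26 -1.5  -0.11] w -0.0001616622920146666 t 4.375 q [ 0.15  0.42  1.88 -0.    0.85 -1.52]
tool shift/0.5: [-0.006 -0.013  0.008] z [ 0.002 -0.    -1.   ]
top [0. 0.] (0.0, 0.0) nan dir from bolt 195.8575010330032 0.6715565873401883
side [0.47981831 0.16647205] (0.100937619805336, 0.030144985765218735) 185.62498 dir from bolt 185.85044429684078 0.16705179981528345h.py:17: RuntimeWarning: invalid value encountered in divide
  b=cv2.boxPoints((c,s,a));e=[b[1]-b[0],b[2]-b[1]];e=max(e,key=np.linalg.norm);e=e/np.linalg.norm(e);e=e*(-np.sign(e[0]))
```

>>> send_rows([
  [0.003,0.017,0,0,0,0.375,-1],
  [0.003,0.017,0,0,0,0.375,-1],
  [0,0,0,0,0,0,-1],
])

```text
clock: 4.85
position: [0.4793, 0.1569, 0.0814]
orientation: [0.017, 3.142, 0.0]
contact_force: [-0.4, 0.8, -0.3]
width: -0.0004
grip_force: 0.0
```

>>> send_rows([
  [0.003,0.017,0,0,0,0.375,-1],
  [0,0,0,0,0,0,-1],
])

```text
clock: 5.1
position: [0.4778, 0.1652, 0.0813]
orientation: [-0.099, -3.14, 0.0]
contact_force: [-0.5, 0.7, -0.4]
width: 0.0001
grip_force: 0.0
```

>>> send_rows([
  [0.003,0.017,0,0,0,0.375,-1],
  [0,0,0,0,0,0,-1],
])

```text
clock: 5.35
position: [0.4769, 0.1737, 0.0813]
orientation: [-0.181, -3.136, 0.0]
contact_force: [0.9, -0.1, 0.7]
width: 0.0002
grip_force: 0.0
```

>>> send_rows([
  [0.003,0.017,0,0,0,0.375,-1],
  [0,0,0,0,0,0,-1],
])

```text
clock: 5.6
position: [0.4765, 0.1823, 0.0813]
orientation: [-0.263, -3.13, 0.0]
contact_force: [0.8, 0.2, 0.3]
width: -0.0003
grip_force: 0.0
```

```bash
python3 -W ignore -c "
from h import *
look('b')"
```

```text
pos [0.4765 0.1823 0.0813] yaw 170.4018603163961 F [0.83 0.19 0.28] w -0.00029776588307408957 t 5.6 q [ 0.23  0.43  1.86  0.    0.86 -1.17]
tool shift/0.5: [-0.039 -0.091  0.007] z [-0. -0. -1.]
top [0.48508698 0.19917549] (0.09873703122138977, 0.017808573320508003) 181.60637 dir from bolt 174.4360343904062 0.16167474095586812
side [0.48279375 0.20779687] (0.02932681329548359, 0.10212664306163788) 171.46884 dir from bolt 171.53244179709802 0.16500490459626974
```

View pics/b_side.png

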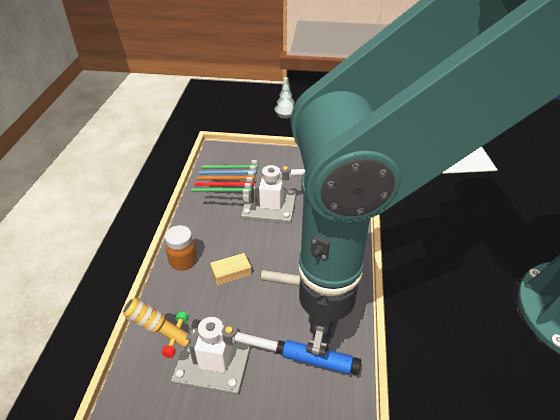

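The handle follows and is now at about 171.5°, with the grip at (320,357) in the side view. The bolt is still loose, so I'll keep going in small steps.

>>> send_rows([
  [0.0025,0.014,0,0,0,0.3,-1],
  [0,0,0,0,0,0,-1],
])

```text
clock: 5.95
position: [0.4765, 0.1893, 0.0813]
orientation: [-0.33, -3.124, 0.0]
contact_force: [0.2, 0.1, 0.2]
width: 0.0001
grip_force: 0.0
```

>>> send_rows([
  [0.0025,0.014,0,0,0,0.3,-1],
  [0,0,0,0,0,0,-1],
])

```text
clock: 6.2
position: [0.4764, 0.1945, 0.0811]
orientation: [-0.393, -3.117, 0.006]
contact_force: [0.4, -10.3, -0.1]
width: -0.0005
grip_force: 4.8
```

>>> send_rows([
  [0.0025,0.014,0,0,0,0.3,-1],
  [0,0,0,0,0,0,-1],
])

```text
clock: 6.45
position: [0.4768, 0.2012, 0.081]
orientation: [-0.458, -3.107, 0.007]
contact_force: [0.4, -11.6, 0.8]
width: -0.0002
grip_force: 5.3
```

>>> send_rows([
  [0.0025,0.014,0,0,0,0.3,-1],
  [0,0,0,0,0,0,-1],
])

```text
clock: 6.7
position: [0.4776, 0.208, 0.081]
orientation: [-0.523, -3.097, 0.007]
contact_force: [0.9, -11.6, 1.2]
width: 0.0002
grip_force: 5.5
```

```bash
python3 -W ignore -c "
from h import *
look('c')"
```

```text
pos [0.4776 0.208  0.081 ] yaw 160.82343130929834 F [  0.87 -11.56   1.23] w 0.00019613467034095813 t 6.7 q [ 0.28  0.44  1.84 -0.    0.87 -0.95]
tool shift/0.5: [-0.068 -0.133  0.007] z [-0.002 -0.004 -1.   ]
top [0.48816046 0.23126656] (0.023690644651651382, 0.10131928324699402) 165.72073 dir from bolt 163.16275040538758 0.16490895697937236
side [0.48895168 0.2309842 ] (0.02863408997654915, 0.10278718173503876) 161.95364 dir from bolt 163.17709512747882 0.16406987150202718
```

Bolt tight and force near 11.6 N: the break-over is about 6–7° so far. Another 8–9° brings it to about 15°.

>>> send_rows([
  [0.0026,0.0132,0,0,0,0.35,-1],
  [0,0,0,0,0,0,-1],
  [0.0026,0.0132,0,0,0,0.35,-1],
  [0,0,0,0,0,0,-1],
  [0.0026,0.0132,0,0,0,0.35,-1],
  [0,0,0,0,0,0,-1],
])

```text
clock: 7.55
position: [0.4812, 0.2272, 0.0808]
orientation: [-0.749, -3.05, 0.009]
contact_force: [1.1, -13.6, 1.7]
width: -0.0001
grip_force: 5.9
```

```bash
python3 -W ignore -c "
from h import *
look('d')"
```

```text
pos [0.4812 0.2272 0.0808] yaw 152.41796455597216 F [  1.05 -13.55   1.71] w -0.00010142174817885168 t 7.55 q [ 0.31  0.45  1.81 -0.01  0.88 -0.77]
tool shift/0.5: [-0.098 -0.159  0.007] z [-0.002 -0.005 -1.   ]
top [0.49570322 0.25149053] (0.024557549506425858, 0.10170844942331314) 153.91252 dir from bolt 155.65918441752422 0.16496010000420225
side [0.49629062 0.24818407] (0.02783912420272827, 0.10359954833984375) 153.73976 dir from bolt 156.63255304904231 0.16308564047916313
```

View pics/d_side.png

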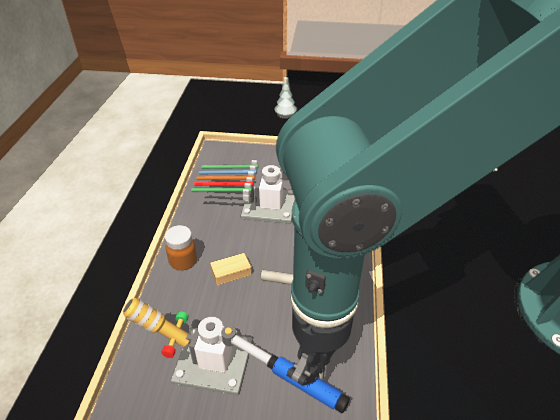

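The wrench is visibly bent at its hinge at (230,335), by about 14–15°, with 13.6 N across the grip. Now I'll ease back so the handle straightens.

>>> send_rows([
  [-0.0026,-0.0132,0,0,0,-0.35,-1],
  [-0.0026,-0.0132,0,0,0,-0.35,-1],
  [-0.0026,-0.0132,0,0,0,-0.35,-1],
  [-0.0026,-0.0132,0,0,0,-0.35,-1],
  [-0.0026,-0.0132,0,0,0,-0.35,-1],
  [-0.0026,-0.0132,0,0,0,-0.35,-1],
  [0,-0.02,0,0,0,0,-1],
  [0,-0.04,0,0,0,0,-1],
  [0,-0.04,0,0,0,0,-1],
  [0,0,0,0,0,0,-1],
])

```text
clock: 8.9
position: [0.4648, 0.1402, 0.0812]
orientation: [-0.303, -3.126, 0.001]
contact_force: [0.5, -0.9, 0.4]
width: -0.0001
grip_force: 0.0
```

>>> send_rows([
  [0,0,-0.05,0,0,0,-1],
  [0,0,-0.1,0,0,0,-1],
  [0,0,-0.1,0,0,0,-1],
  [0,0,-0.05,0,0,0,-1],
  [0,-0.1,0,0,0,0,-1],
  [0,-0.1,0,0,0,0,-1],
  [0,0,0,0,0,0,-1],
  [0,0,0,0,0,0,-1],
])

```text
clock: 9.9
position: [0.4469, 0.044, 0.2314]
orientation: [0.301, 3.127, 0.001]
contact_force: [-0.6, 0.3, 0.3]
width: 0.0004
grip_force: 0.0
```

```bash
python3 -W ignore -c "
from h import *
look('e')"
```

```text
pos [0.4469 0.044  0.2314] yaw 168.99310342203154 F [-0.59  0.3   0.32] w 0.0003848826492192549 t 9.9 q [-0.06  0.14  1.82  0.    1.18 -1.44]
tool shift/0.5: [-0.046  0.192  0.307] z [ 0.     0.001 -1.   ]
top [0. 0.] (0.0, 0.0) nan dir from bolt 195.8575010330032 0.6715565873401883
side [0.48477274 0.21721575] (0.028758108615875244, 0.10219856351613998) 167.87328 dir from bolt 168.1885533132077 0.16471484559688604
```

View pics/e_side.png

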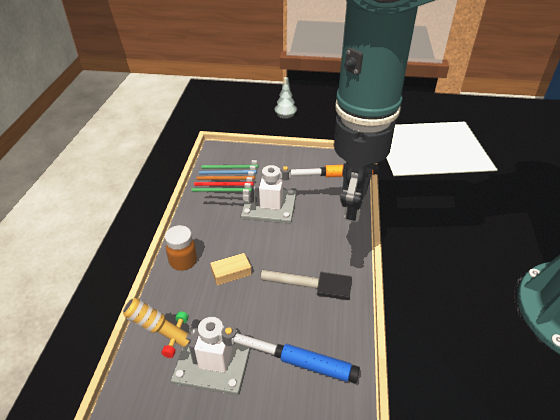

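The handle is straight again at about 168°, the angle where the bolt came up tight. The gripper is clear and the orange wrench hasn't been touched.

```bash
python3 -c "
from cell import ctrl
print(ctrl.job_done())"
```

```text
the job is handed in; nothing more can be done
None
```

I tightened the torch bolt to its stop and broke the blue wrench over by about 14°; it sprang straight, the arm was clear of it, and I handed the job in after about 10 s, with the orange wrench untouched.

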